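Seal the camera dry box

ROBOT

A 6-joint arm with a two-finger parallel gripper is mounted at the origin on the work surface. World frame = base frame: x ahead of the robot, y to its left, z up, the work surface at z = 0. Lengths are in m, angles in degrees, forces in N, time in s.
With the tool pointing down it reaches from about 0.375 to 0.9 m from the base axis. Payload 3.1 kg.
Tool frame: the origin (TCP) lies between the finger pads; the fingertips stand bot.tip_extent ahead of it and the grasp point (between the pads) lies 2 mm behind it (bot.tip_extent is the distance from the TCP to the fingertips, in m); z points along the fingers, y is the direction in which the jaws open and shut (so a half turn about z gives the same grasp; the last joint's range is limited). The gripper opens to 87 mm and grips with 3 to 60 N. Pads are 19 mm wide; open, the fingers measure 117 mm over their backs; the gripper's body (75 mm by 190 mm) begins 51 mm behind the grasp point.
Start: joints at [55.434, 30.224, 82.088, -0, 67.689, -10.227], TCP at [0.258, 0.569, 0.24] pointing down, gripper open.
Joint ranges: [-176.69, 176.69], [-43.24, 126.21], [12.49, 139.97], [-82, 262], [0, 151.66], [-163.58, 163.58]. Speed limits (degrees/s): [159.86, 159.86, 180, 180, 180, 180].

INTERFACE

Orientations are given as a 3x3 rotation matrix whose columns are the frame's x, y, z axes.
In Python, from rig import bot, imaging, recognise, masks_of, mark_of gives the robot as it stands.
- The arm moves only by the tool send_rows, never from a script. Its argument "plan" is a list that holds one entry, the list of rows, each a list of 5 numbers: the shift along the world's x, y, z normalised to -1 to 1, where 1 is 0.03 m, then the turn about the world's z normalised to -1 to 1, where 1 is 0.1 rad, then the closure, from -1 (fully open) to 1 (shut). A call has 1 to 20 rows; each row shifts and turns the commanded pose from where the row before left it; what a row does not reach is not made up. A row lasts 1/10 s, in which the tool goes at most 50 mm and 8.59 degrees, less where a joint would pass 70% of its speed; a pose out of reach is approached as far as the arm can. A call with a number of a shift or a turn outside -1 to 1 is refused whole. A call with a gripper value outside its range is refused whole. The fingers move at their own pace and stop on an object; the grip force is fixed at half the most. Time passes only in rows, so rows that do not move let the fingers close. It gives the time, the measured TCP pose, the force and the opening at its end, in the units of the state.
- bot.read_state(): the state, without advancing time (a new reading comes with each control period).
- imaging.capture(name): name is "scene" or "top" or "wrist"; returns a dict with "img" (480x640x3 uint8, blue, green, red), "mtx" (3x3 intrinsics, pixels), "pose" (4x4, takes a point from camera to world coordinates); the wrist camera has in their place "T_tool_cam" (4x4, takes a point from camera to tool coordinates, whose origin is the TCP and whose axes are the flange's). Camera axes: x right, y down, z forward; pixel columns grow to the right and rows downward; lengths in m; the calibration is good to about 2 mm. A picture is of the moment at which its call begins: read the wrist's pose just before it. There is no depth.
- bot.hand_in(): hands the job in, once; it reports no verdict.
Trained networks look in the newest picture that a camera, given by its name, has taken for a name from the list of things; names that differ only in an ending like _2 or _b are one class to them, and where a whole thing is asked for, a point or a joint stands for the part that bears it (a point fixed in the world has none). Each returns a list of dicts, best first, with "conf" (0 to 1); they miss things now and then, are a little off and sometimes report something else, mostly with a low value. They report only what shows in the picture. A call takes as long as a camera call. They do not tell look-alikes from the thing itself.
- recognise(camera, target): "at" ([x, y, z] in m, in world coordinates, good to about 4 mm: the middle of the surface that is visible of it).
- masks_of(camera, target): "region" (480x640 bool, what is visible of it).
- mark_of(camera, target): "at" ([x, y, z] in m, in world coordinates, good to about 4 mm: a listed point, or the origin of a listed thing).
The state is a dict: "time_s": time; "joint_positions": joint angles; "qvel": joint speeds; "tau": joint torques, N m; "position": TCP position; "tcp_rot": TCP orientation; "force": force on the tool from outside, world axes, zero at the start; "moment": the same for the moment, N m; "opening": opening from 0.0 (shut) to 1.0 (fully open).
Only numpy, scipy, OpenCV 4.12 (cv2) and the standard library are available. Lean on these libraries where they do the work, as an engineer would, in place of code of your own. Each camera call takes 0.05 s, during which the arm holds its last target.

TASK

Put the lens away for the damp season: shut the lid of the amber dry box fully, then swing its black front latch down and in until it snaps home in the catch, and last press the round pump plunger on the lid all the way down to its stop and let it come back up. Leave the lens standing in the box and the tripod, filter wrench and body cap on the glass where they are.

Things in the scene. Friction and masses are not known exactly. Their poses are not given: they have to be found in the camera images.
- drybox: Translucent amber plastic dry box, lens inside; stands fast on rubber feet on the frosted glass top. 200 mm wide (its y), 140 deep (its x), flat lid top 102 mm above the glass when shut. Origin: centre of its underside. Its -x side is the front with latch and catch, +x side has the lid's hinge, z up. The catch, a sprung steel bar between two black cheeks, is mid-front, 52 mm up.
- lid (a joint): Opening angle of the lid (rad): 0 = shut flat, grows as the front edge swings up and back, stop at 1.75. The hinge is stiff, so the lid stays where it is left; 1 to 4 N at its front edge move it. The lid is 206 mm wide, reaches 147 mm forward from its hinge line, and its outer face lies 27 mm above that line when shut.
- lid_hinge (a point): Middle of the lid's hinge line, at the back rim of the box, 75 mm above the glass (box frame x +74 mm, y 0); the line runs along the box's y.
- lid_push (a point): Point on the lid's outer (top) face near its free front edge, 130 mm from the hinge line and 80 mm from the middle towards the box's -y, clear of the latch and pump: a good place to push. Moves with the lid; its z axis is the outward normal of the lid's outer face.
- latch (a joint): Angle of the latch about its pin on the lid (rad): 0 = closed, hanging straight down and hooked in the catch; grows as its free end swings outward and up; pi/2 = standing straight out from the lid's front. It is slightly stiff and stays where left. From about 0.24 the catch resists (up to 7 N at the finger pad); past about 0.1 it snaps in and stays; push it right in, to 0.
- latch_pin (a point): Middle of the latch's pin, on the lid's front; the pin runs along the box's y. With the lid shut it lies at box frame x -76 mm, z 90 mm.
- latch_push (a point): Point on the outer face of the raised finger pad at the black latch's free end, mid-width, 44 mm from the pin towards the free end and 22 mm outside the pin's plane (closed, lid shut: box frame x -98, y 0, z 46 mm). The latch is 56 mm wide and ends 60 mm below the pin; the pad covers its last 24 mm and stands 8 mm proud of the plate above it. Its -x axis is the pad's outward normal.
- plunger (a joint): How far the pump plunger is pressed into the lid (m): 0 = up, 0.016 = on its stop. Spring: 2 N to start, 7 N at the stop; it rises again by itself.
- plunger_top (a point): Centre of the top of the grey round plunger head, 40 mm across, on the lid (box frame with the lid shut: x +8, y +52 mm, z 138 mm up and 122 mm pressed). Its black collar, 54 mm across, stands 10 mm above the lid.
- lens_mid (a point): Wide-angle lens in satin aluminium, 68 mm across, 62 mm tall, standing upright loose in the -y half of the box on its floor (15 mm above the glass). The point is its centre; its z is up.
- tripod_mid (a point): Stainless tabletop tripod folded short, lying on the glass, 180 mm long (its x), 38 mm wide, 36 mm high; loose. The point is its centre.
- wrench_mid (a point): Green hard plastic filter wrench lying flat, 140 mm long (its x), 92 mm wide, 6 mm thick; loose. The point is its centre.
- cap_mid (a point): Black silicone body cap lying flat, 64 mm across, 12 mm thick; loose. The point is its centre.
There are look-alikes about, which are no part of the job. Leave any purple, red or yellow look-alike of the part that bears lens_mid alone.

How it is judged (in metres and radians):
On the way, in this order (a step that is already met when the one before it is completed fails the run):
1. the lid is shut (value of joint lid below 0.03 rad), for 0.1 s.
2. the latch has snapped home in the catch with the lid shut (value of joint latch below 0.05 rad and value of joint lid below 0.03 rad), for 0.1 s.
3. the plunger is pressed to its stop with the latch closed (value of joint plunger above 0.0145 m and value of joint latch below 0.05 rad), for 0.05 s.
At the end, for the whole second after the job is handed in: Lid shut (under 0.03 rad), latch closed in its catch (under 0.05 rad), plunger pressed to within 1.5 mm of its stop after latching and up again (within 2 mm), lens upright (within 0.2 rad), and lens, tripod, wrench and cap each within 20 mm of where they were (all of step 2 and value of joint plunger below 0.002 m and angle between lens_mid's own z axis and vertical below 0.2 rad and distance of each of lens_mid, tripod_mid, wrench_mid, cap_mid from where it was at the start of the episode below 0.02 m); the robot touches nothing.
It fails at once if the lens in the box is knocked over (angle between lens_mid's own z axis and vertical above 0.4 rad).
It fails at once if the tripod, wrench or cap is shoved away (distance of any of tripod_mid, wrench_mid, cap_mid from where it was at the start of the episode above 0.03 m).
It also fails if it takes over 54 s, if anything falls off the work surface, if the arm or the gripper's body presses on something with over 40 N, if the wrist force passes 120 N, or if a joint passes its speed limit or range.

## Working session

There is one attempt and no reset: what is moved stays moved. The work goes in short steps, Python scripts to look and compute and a tool call to move; the robot and the scene stay as the last step left them, time stands still between calls to the robot, and variables do not carry over. Pictures are saved under pics/ and viewed, and the job is handed in when it is done.

Besides the shell and the picture viewer there is one more tool, called as a command line: name --argument value ..., lists and objects as JSON in quotes. send_rows: Moves the arm, as the interface text tells. Its arguments: {"type":"object","properties":{"plan":{"type":"array"}},"required":["plan"]}

```bash
ls; mkdir -p pics
python3 - <<'E'
from rig import bot, imaging, recognise, masks_of, mark_of
import cv2,numpy as np
s=bot.read_state(); print({k:np.round(v,3).tolist() for k,v in s.items()}, bot.tip_extent)
for n in ("scene","top"):
    c=imaging.capture(n); cv2.imwrite(f"pics/{n}0.png",c["img"]); print(n,np.round(c["mtx"],1).tolist(),np.round(c["pose"],3).tolist())
    for t in ("drybox","lid_hinge","lid_push","latch_pin","latch_push","plunger_top","lens_mid","tripod_mid","wrench_mid","cap_mid"):
        r=mark_of(n,t); print(t,[(np.round(x["at"],3).tolist(),round(x["conf"],2)) for x in r[:3]])
E
```

```text
pics
{'time_s': 0.0, 'joint_positions': [55.433, 30.281, 82.158, -0.001, 67.687, -10.228], 'qvel': [0.1, -0.058, -0.021, 0.122, -0.088, 0.045], 'tau': [-0.0, -44.005, -17.659, 0.063, 0.058, -0.0], 'position': [0.257, 0.569, 0.239], 'tcp_rot': [[-0.911, 0.412, -0.001], [0.412, 0.911, -0.002], [0.0, -0.002, -1.0]], 'force': [-0.651, 0.583, 0.041], 'moment': [0.071, 0.001, -0.052], 'opening': 1.004} 0.017
scene [[579.7, 0.0, 328.3], [0.0, 579.7, 237.5], [0.0, 0.0, 1.0]] [[0.018, 0.67, -0.742, 1.477], [1.0, 0.004, 0.028, -0.008], [0.022, -0.742, -0.67, 0.942], [0.0, 0.0, 0.0, 1.0]]
drybox [([0.512, 0.069, -0.001], 0.9), ([0.778, 0.13, 0.003], 0.74), ([0.478, 0.337, 0.003], 0.7)]
lid_hinge [([0.438, 0.042, 0.075], 0.68)]
lid_push []
latch_pin [([0.474, 0.055, 0.222], 0.76)]
latch_push [([0.482, 0.055, 0.267], 0.85), ([0.511, 0.07, -0.001], 0.65)]
plunger_top []
lens_mid [([0.497, 0.117, 0.048], 0.92), ([0.487, -0.139, 0.029], 0.85), ([0.611, 0.273, 0.03], 0.81)]
tripod_mid [([0.501, -0.279, 0.016], 0.86), ([0.51, 0.069, 0.001], 0.17)]
wrench_mid [([0.473, 0.335, 0.001], 0.81)]
cap_mid [([0.776, 0.13, 0.001], 0.56)]
top [[537.9, 0.0, 315.6], [0.0, 537.9, 238.8], [0.0, 0.0, 1.0]] [[-0.01, -0.983, 0.183, 0.381], [-1.0, 0.013, 0.012, 0.037], [-0.014, -0.183, -0.983, 1.008], [0.0, 0.0, 0.0, 1.0]]
drybox [([0.423, -0.017, 0.162], 0.42), ([0.502, -0.279, 0.014], 0.18)]
lid_hinge [([0.439, 0.043, 0.075], 0.59)]
lid_push [([0.432, 0.125, 0.208], 0.68)]
latch_pin [([0.473, 0.053, 0.219], 0.93)]
latch_push [([0.484, 0.056, 0.269], 0.94)]
plunger_top [([0.421, -0.017, 0.162], 0.89)]
lens_mid [([0.494, -0.135, 0.03], 0.97), ([0.345, 0.209, 0.03], 0.91), ([0.692, -0.012, 0.033], 0.81)]
tripod_mid [([0.503, -0.281, 0.014], 0.72)]
wrench_mid [([0.475, 0.336, 0.008], 0.86)]
cap_mid [([0.475, 0.338, 0.006], 0.74), ([0.782, 0.127, 0.006], 0.7)]
```

View pics/scene0.png

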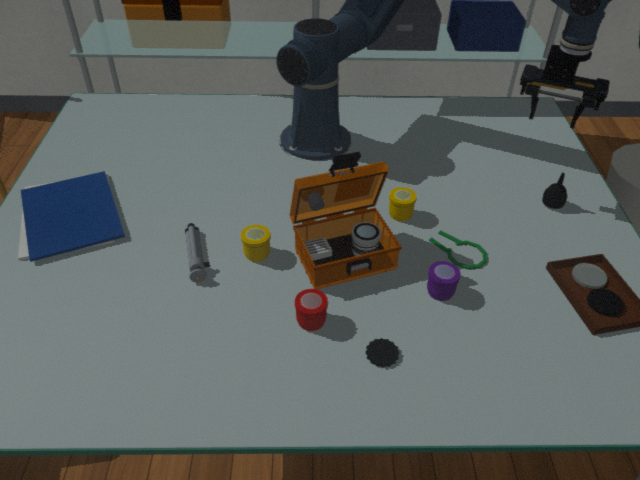

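View pics/top0.png

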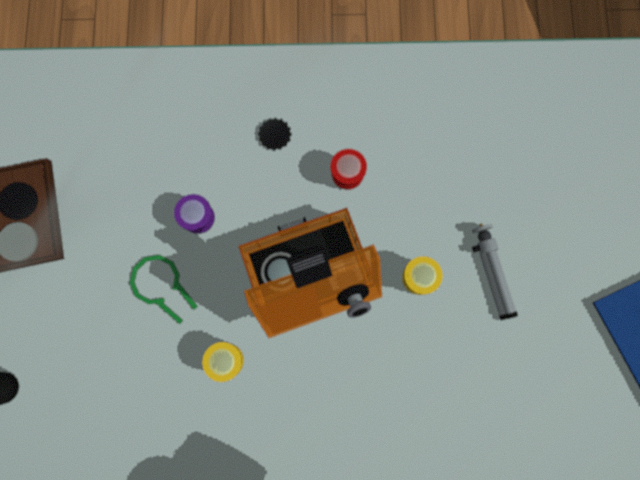

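The scene view shows the open amber box at about (345,240), its front facing away from the robot and the lid standing up towards it. The latch is at (345,162) and the aluminium lens is inside at (366,236). The yellow (256,243; 402,204), red (311,309) and purple (443,281) lenses are look-alikes. Only the silver one in the box matches the description. From the top the pump is at (355,300), on the robot side of the raised lid.

Next I fit the box pose, lid angle and latch angle to the marks.

```bash
cat > fit.py <<'E'
import numpy as np
from scipy.optimize import least_squares
def lidpt(r,y,h,t):  # box frame, mm-> m
    return np.array([.074-r*np.cos(t)+h*np.sin(t), y, .075+r*np.sin(t)+h*np.cos(t)])
def latchpt(a,o,y,t,p):
    # a along latch, o outward; closed lid-frame: dir along=-h, outward=+r
    dr=a*np.sin(p)+o*np.cos(p); dh=-a*np.cos(p)+o*np.sin(p)
    return lidpt(.150+dr,y,.015+dh,t)
def world(q,b):
    c,s=np.cos(q[2]),np.sin(q[2]); return np.array([q[0]+c*b[0]-s*b[1],q[1]+s*b[0]+c*b[1],b[2]])
def model(q):
    t,p=q[3],q[4]
    return dict(drybox=world(q,[0,0,0]),lid_hinge=world(q,[.074,0,.075]),lid_push=world(q,lidpt(.130,-.08,.027,t)),
      latch_pin=world(q,lidpt(.150,0,.015,t)),latch_push=world(q,latchpt(.044,.022,0,t,p)),
      plunger_top=world(q,lidpt(.066,.052,.063,t)))
def fit(obs,q0):
    f=lambda q: np.concatenate([model(q)[n]-np.array(v) for n,v in obs])*1000
    r=least_squares(f,q0,loss="soft_l1",f_scale=4); return r.x,f(r.x).reshape(-1,3)
E
python3 - <<'E'
from fit import *
obs=[("drybox",[.512,.069,-.001]),("lid_hinge",[.438,.042,.075]),("lid_hinge",[.439,.043,.075]),("latch_pin",[.474,.055,.222]),("latch_pin",[.473,.053,.219]),
("latch_push",[.482,.055,.267]),("latch_push",[.484,.056,.269]),("lid_push",[.432,.125,.208]),("plunger_top",[.421,-.017,.162])]
q,r=fit(obs,[.511,.069,3.49,1.2,1.6]); print(np.round(q,4),np.degrees(q[2:])); print(np.round(r,1))
for n,v in model(q).items(): print(n,np.round(v,3))
print("lens box", np.round([ (np.cos(q[2])*(.497-q[0])+np.sin(q[2])*(.117-q[1])),(-np.sin(q[2])*(.497-q[0])+np.cos(q[2])*(.117-q[1]))],3))
E
```

```text
[0.5096 0.0659 3.4595 1.2248 1.2692] [198.21661241  70.17335826  72.72043685]
[[-2.4 -3.1  1. ]
 [ 1.3  0.8  0. ]
 [ 0.3 -0.2  0. ]
 [ 0.2 -0.7 -0.8]
 [ 1.2  1.3  2.2]
 [ 0.8  2.1  2.6]
 [-1.2  1.1  0.6]
 [ 0.  -0.4 -1.5]
 [-0.5 -1.1 -3.5]]
drybox [0.51  0.066 0.   ]
lid_hinge [0.439 0.043 0.075]
lid_push [0.432 0.125 0.206]
latch_pin [0.474 0.054 0.221]
latch_push [0.483 0.057 0.27 ]
plunger_top [ 0.421 -0.018  0.158]
lens box [-0.004 -0.052]
```

The fit is consistent to about 3 mm: lid at 70°, latch at 73°, front facing world direction (0.95, 0.31). I'll move behind the lid with the fingers shut.

send_rows --plan '[[[0.207,-0.794,0,0.412,1],[0.207,-0.794,0,0.412,1],[0.207,-0.794,0,0.412,1],[0.207,-0.794,0,0.412,1],[0.207,-0.794,0,0.412,1],[0.207,-0.794,0,0.412,1],[0.207,-0.794,0,0.412,1],[0.207,-0.794,0,0.412,1],[0.207,-0.794,0,0.412,1],[0.207,-0.794,0,0.412,1],[0.207,-0.794,0,0.412,1],[0.207,-0.794,0,0.412,1],[0.207,-0.794,0,0.412,1],[0.207,-0.794,0,0.412,1],[0.207,-0.794,0,0.412,1],[0.207,-0.794,0,0.412,1],[0.207,-0.794,0,0.412,1],[0.207,-0.794,0,0.412,1],[0,0,0,0,1],[0,0,0,0,1]]]'

```text
time_s: 3.1
position: [0.3694, 0.1406, 0.2397]
tcp_rot: [[-0.951, -0.309, 0.0], [-0.309, 0.951, 0.0], [-0.0, 0.0, -1.0]]
force: [-0.2, 1.2, -0.3]
opening: 0.006
```

```bash
cat >> fit.py <<'E'
Q=np.array([0.5096,0.0659,3.4595,1.2248,1.2692])
E
python3 - <<'E'
from fit import *
prev=np.array([.3694,.1406,.2397])
for t in [80,72,66,60,54,48,42,36,30,25,20,16,12,8,4,0,-1]:
    P=lidpt(.132,-.08,.027,np.radians(t)); P=P+[.0095,0,.017]
    w=world(Q,P); print(t,np.round(w,4),np.round((w-prev)/.03,3)); prev=w
E
```

```text
80 [0.4018 0.1146 0.2267] [ 1.08  -0.865 -0.434]
72 [0.4196 0.1205 0.2259] [ 0.595  0.196 -0.027]
66 [0.4328 0.1249 0.2236] [ 0.44   0.145 -0.077]
60 [0.4458 0.1291 0.2198] [ 0.43   0.142 -0.125]
54 [0.4582 0.1332 0.2147] [ 0.416  0.137 -0.172]
48 [0.4701 0.1371 0.2082] [ 0.396  0.13  -0.217]
42 [0.4813 0.1408 0.2004] [ 0.373  0.123 -0.259]
36 [0.4916 0.1442 0.1914] [ 0.345  0.113 -0.299]
30 [0.501  0.1473 0.1814] [ 0.313  0.103 -0.335]
25 [0.5081 0.1496 0.1723] [ 0.235  0.077 -0.304]
20 [0.5143 0.1517 0.1625] [ 0.208  0.069 -0.325]
16 [0.5187 0.1531 0.1543] [ 0.147  0.048 -0.273]
12 [0.5226 0.1544 0.1459] [ 0.128  0.042 -0.283]
8 [0.5259 0.1555 0.1371] [ 0.109  0.036 -0.292]
4 [0.5286 0.1564 0.1281] [ 0.09   0.03  -0.299]
0 [0.5307 0.1571 0.119 ] [ 0.07   0.023 -0.305]
-1 [0.5311 0.1572 0.1167] [ 0.014  0.005 -0.077]
```

send_rows --plan '[[[0.54,-0.43,-0.22,0,1],[0.54,-0.43,-0.22,0,1],[0.3,0.1,-0.01,0,1],[0.3,0.1,-0.02,0,1],[0.22,0.07,-0.04,0,1],[0.22,0.07,-0.04,0,1],[0.215,0.07,-0.06,0,1],[0.215,0.07,-0.06,0,1],[0.21,0.07,-0.085,0,1],[0.21,0.07,-0.085,0,1],[0,0,0,0,1]]]'

```text
time_s: 4.2
position: [0.4598, 0.1336, 0.214]
tcp_rot: [[-0.95, -0.312, 0.001], [-0.312, 0.95, -0.0], [-0.001, -0.001, -1.0]]
force: [-0.6, 0.0, -0.3]
opening: 0.005
```

Run:
```python
from rig import *
from rig import bot, imaging, mark_of
import cv2,numpy as np
from fit import *
s=bot.read_state(); print(np.round(s["position"],4),np.round(s["force"],1))
c=imaging.capture("scene"); cv2.imwrite("pics/s1.png",cv2.resize(c["img"][90:330,180:500],(800,600)))
for t in ("latch_pin","latch_push"): print(t,[(np.round(x["at"],3).tolist(),round(x["conf"],2)) for x in mark_of("scene",t)[:2]])
```

```text
[0.4598 0.1336 0.214 ] [-0.6  0.  -0.3]
latch_pin [([0.515, 0.07, 0.202], 0.53)]
latch_push [([0.536, 0.072, 0.246], 0.57)]
```

View pics/s1.png

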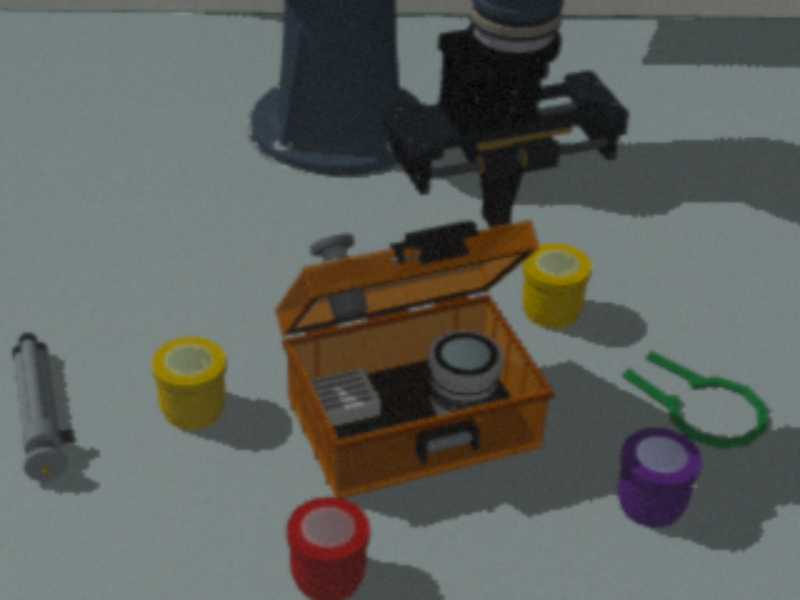

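The closed finger at (497,205) rests on the lid's back face and the lid has come down to about 50°; the lens stands clear. I'll continue along the arc.

send_rows --plan '[[[0.2,0.065,-0.11,0,1],[0.2,0.065,-0.11,0,1],[0.185,0.06,-0.13,0,1],[0.185,0.06,-0.13,0,1],[0.17,0.055,-0.15,0,1],[0.17,0.055,-0.15,0,1],[0.155,0.05,-0.17,0,1],[0.155,0.05,-0.17,0,1],[0.12,0.04,-0.15,0,1],[0.12,0.04,-0.15,0,1],[0.105,0.035,-0.16,0,1],[0.105,0.035,-0.16,0,1],[0.075,0.025,-0.14,0,1],[0.075,0.025,-0.14,0,1],[0.065,0.02,-0.14,0,1],[0.065,0.02,-0.14,0,1],[0.055,0.02,-0.145,0,1],[0.055,0.02,-0.145,0,1],[0,0,0,0,1]]]'

```text
time_s: 6.25
position: [0.5265, 0.1557, 0.136]
tcp_rot: [[-0.95, -0.312, 0.0], [-0.312, 0.95, -0.0], [-0.0, -0.0, -1.0]]
force: [-0.6, -0.1, -0.1]
opening: 0.006
```

send_rows --plan '[[[0.045,0.015,-0.15,0,1],[0.045,0.015,-0.15,0,1],[0.035,0.01,-0.15,0,1],[0.03,0.01,-0.13,0,1],[0,0,0,0,1],[0,0,0,0,1]]]'

```text
time_s: 6.85
position: [0.531, 0.1573, 0.1194]
tcp_rot: [[-0.95, -0.312, 0.0], [-0.312, 0.95, 0.0], [-0.0, -0.0, -1.0]]
force: [-0.4, -0.8, 4.5]
opening: 0.004
```

send_rows --plan '[[[0,0,-0.05,0,1],[0,0,-0.05,0,1],[0,0,-0.03,0,1],[0,0,0,0,1],[0,0,0,0,1]]]'

```text
time_s: 7.35
position: [0.5312, 0.1573, 0.119]
tcp_rot: [[-0.95, -0.312, 0.002], [-0.312, 0.95, -0.0], [-0.002, -0.001, -1.0]]
force: [-6.4, -1.3, 27.5]
opening: 0.007
```

The lid is hard on its stop (27 N). I'll lift off and measure the latch.

send_rows --plan '[[[0,0,0.5,0,1],[0,0,0.9,0,1],[0,0,0.9,0,1],[0,0,0.7,0,1],[0,0,0,0,1]]]'

```text
time_s: 7.85
position: [0.533, 0.1574, 0.208]
tcp_rot: [[-0.95, -0.312, 0.007], [-0.312, 0.95, 0.001], [-0.007, -0.002, -1.0]]
force: [0.4, 1.3, 0.5]
opening: 0.001
```

Run:
```python
from rig import bot, imaging, mark_of
import cv2,numpy as np
from fit import *
from scipy.optimize import least_squares
s=bot.read_state(); print(np.round(s["position"],4),np.round(s["force"],1))
obs=[]
for n in("scene","top"):
  c=imaging.capture(n); cv2.imwrite(f"pics/{n}2.png",cv2.resize(c["img"][130:330,200:467],(800,600)))
  for t in ("drybox","lid_push","latch_pin","latch_push","plunger_top","lid_hinge"):
    r=mark_of(n,t); print(n,t,[(np.round(x["at"],3).tolist(),round(x["conf"],2)) for x in r[:2]])
    if r and r[0]["conf"]>.4 and np.linalg.norm(np.array(r[0]["at"])[:2]-Q[:2])<.16: obs.append((t,r[0]["at"]))
q,r=fit(obs,[*Q[:3],0,1.27]); print(np.round(q,3)); print([o[0] for o in obs],np.round(r,1))
```

```text
[0.533  0.1574 0.208 ] [0.4 1.3 0.5]
scene drybox [([0.509, 0.069, -0.001], 0.64)]
scene lid_push [([0.536, 0.164, 0.1], 0.7)]
scene latch_pin [([0.582, 0.094, 0.091], 0.59)]
scene latch_push [([0.627, 0.102, 0.097], 0.92), ([0.517, 0.015, 0.14], 0.73)]
scene plunger_top [([0.518, 0.017, 0.142], 0.66)]
scene lid_hinge [([0.441, 0.043, 0.074], 0.88)]
top drybox [([0.509, 0.064, -0.001], 0.75)]
top lid_push []
top latch_pin [([0.51, 0.063, 0.004], 0.33)]
top latch_push [([0.628, 0.108, 0.099], 0.57)]
top plunger_top [([0.52, 0.015, 0.144], 0.87)]
top lid_hinge [([0.441, 0.044, 0.076], 0.68)]
[0.51  0.068 3.472 0.009 1.234]
['drybox', 'lid_push', 'latch_pin', 'latch_push', 'plunger_top', 'lid_hinge', 'drybox', 'latch_push', 'plunger_top', 'lid_hinge'] [[ 1.1 -1.7  1.1]
 [ 0.6 -2.1  2.8]
 [-0.6 -2.1  0.4]
 [ 0.9  6.3  0.8]
 [ 1.1 -1.1 -3.9]
 [-0.8  1.   1.4]
 [ 0.5  3.5  1. ]
 [-0.3 -0.4 -0.5]
 [-1.1  0.2 -5.7]
 [-1.5 -0.5 -1. ]]
```

View pics/scene2.png

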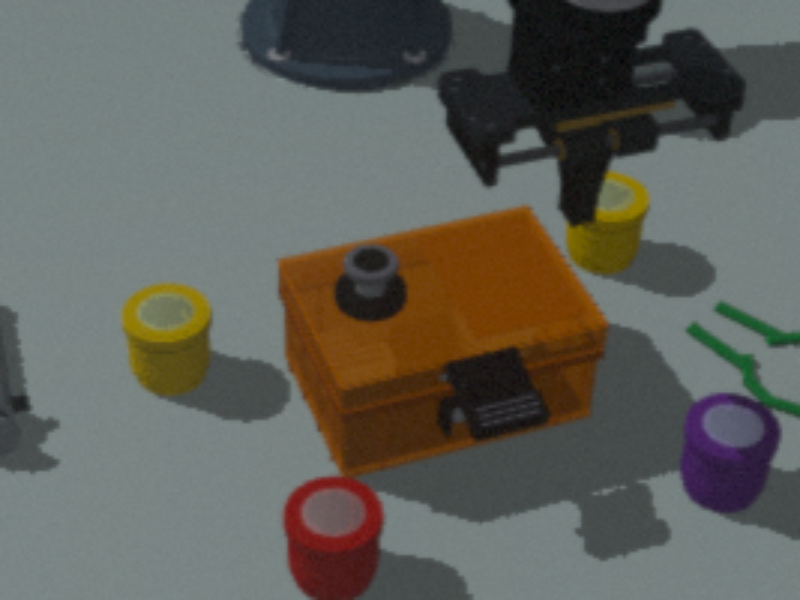

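The lid is flat shut and the latch stands out at about 71° at (495,390). Nothing blocks the path in front. I'll now compute the latch arc for the fingertip corner.

```bash
sed -i 's/^Q=.*/Q=np.array([0.510,0.067,3.466,0,1.25])/' fit.py
python3 - <<'E'
from fit import *
prev=np.array([.533,.1574,.208])
for p in [95,80,72,66,60,54,48,42,36,30,24,18,12,6,0,-5]:
    P=latchpt(.046,.022,0,0,np.radians(p))+[-.0095,0,.017]
    w=world(Q,P); print(p,np.round(w,4),np.round((w-prev)/.03,3)); prev=w
E
```

```text
95 [0.6327 0.1082 0.1329] [ 3.322 -1.638 -2.502]
80 [0.6376 0.1099 0.1207] [ 0.165  0.055 -0.408]
72 [0.639  0.1104 0.1137] [ 0.045  0.015 -0.232]
66 [0.6394 0.1105 0.1084] [ 0.013  0.005 -0.177]
60 [0.6392 0.1105 0.1031] [-0.004 -0.001 -0.178]
54 [0.6386 0.1102 0.0978] [-0.022 -0.007 -0.176]
48 [0.6374 0.1098 0.0926] [-0.039 -0.013 -0.173]
42 [0.6357 0.1093 0.0875] [-0.056 -0.019 -0.168]
36 [0.6335 0.1085 0.0827] [-0.072 -0.024 -0.161]
30 [0.6309 0.1077 0.0782] [-0.088 -0.03  -0.152]
24 [0.6278 0.1066 0.0739] [-0.103 -0.034 -0.141]
18 [0.6243 0.1055 0.07  ] [-0.116 -0.039 -0.129]
12 [0.6205 0.1042 0.0666] [-0.128 -0.043 -0.116]
6 [0.6163 0.1028 0.0636] [-0.139 -0.047 -0.101]
0 [0.6119 0.1013 0.061 ] [-0.148 -0.05  -0.085]
-5 [0.608  0.1    0.0593] [-0.129 -0.043 -0.058]
```

send_rows --plan '[[[0.664,-0.328,0,0,1],[0.664,-0.328,0,0,1],[0.664,-0.328,0,0,1],[0.664,-0.328,0,0,1],[0.664,-0.328,0,0,1],[0,0,-0.7,0,1],[0,0,-0.7,0,1],[0,0,-0.7,0,1],[0.04,0.02,-0.4,0,1],[0.12,0.04,-0.3,0,1],[0.045,0.015,-0.23,0,1],[0.01,0,-0.18,0,1],[0,0,-0.18,0,1],[-0.02,-0.01,-0.18,0,1],[0,0,0,0,1]]]'

```text
time_s: 10.05
position: [0.6359, 0.1099, 0.0978]
tcp_rot: [[-0.95, -0.312, -0.001], [-0.312, 0.95, -0.0], [0.001, 0.0, -1.0]]
force: [-0.0, 0.4, -0.4]
opening: 0.002
```

Run:
```python
from rig import bot, imaging, mark_of
import cv2,numpy as np
s=bot.read_state(); print(np.round(s["position"],4),np.round(s["force"],1))
c=imaging.capture("scene"); cv2.imwrite("pics/s3.png",cv2.resize(c["img"][130:330,200:467],(800,600)))
print([(np.round(x["at"],3).tolist(),round(x["conf"],2)) for x in mark_of("scene","latch_push")[:2]])
```

```text
[0.6359 0.1099 0.0978] [-0.   0.4 -0.4]
[([0.628, 0.103, 0.077], 0.78)]
```

View pics/s3.png

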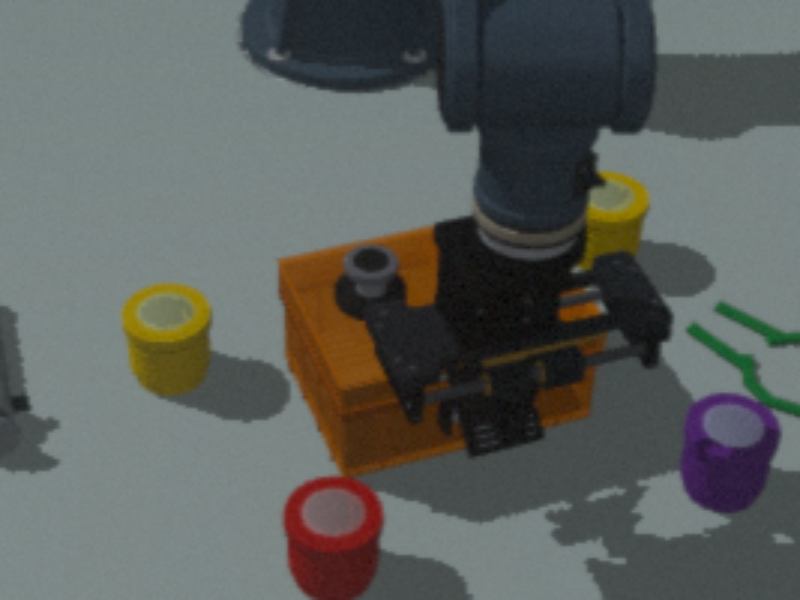

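The latch is turning down under the fingertip, at about 50°. I'll continue along the arc.

send_rows --plan '[[[0,0,-0.173,0,1],[-0.01,-0.01,-0.168,0,1],[-0.06,-0.02,-0.161,0,1],[-0.088,-0.03,-0.152,0,1],[-0.103,-0.034,-0.141,0,1],[-0.116,-0.039,-0.129,0,1],[-0.065,-0.021,-0.058,0,1],[-0.065,-0.021,-0.058,0,1],[-0.07,-0.023,-0.05,0,1],[-0.07,-0.023,-0.05,0,1],[0,0,0,0,1]]]'

```text
time_s: 11.25
position: [0.6192, 0.1037, 0.0651]
tcp_rot: [[-0.95, -0.311, 0.006], [-0.311, 0.95, 0.001], [-0.006, -0.001, -1.0]]
force: [4.9, 1.8, 2.7]
opening: 0.007
```

send_rows --plan '[[[-0.08,-0.026,-0.03,0,1],[-0.08,-0.026,-0.02,0,1],[-0.08,-0.026,0,0,1],[-0.08,-0.026,0,0,1],[0,0,0,0,1]]]'

```text
time_s: 11.75
position: [0.6125, 0.1014, 0.0629]
tcp_rot: [[-0.951, -0.31, 0.012], [-0.31, 0.951, 0.002], [-0.013, -0.002, -1.0]]
force: [10.1, 5.2, -6.4]
opening: 0.006
```

send_rows --plan '[[[-0.08,-0.026,0,0,1],[-0.06,-0.02,0,0,1],[0,0,0,0,1],[0,0,0,0,1]]]'

```text
time_s: 12.15
position: [0.6122, 0.1011, 0.0635]
tcp_rot: [[-0.951, -0.309, 0.021], [-0.309, 0.951, 0.004], [-0.021, -0.003, -1.0]]
force: [16.9, 10.1, -9.3]
opening: 0.007
```

That is a stiff stop at box x = -98 mm, which is where the closed pad should be. I'll back off and check.

send_rows --plan '[[[0.4,0.13,0,0,1],[0.8,0.26,0,0,1],[0.6,0.2,0,0,1],[0,0,0.8,0,1],[0,0,0.9,0,1],[0,0,0.9,0,1],[0,0,0.9,0,1],[0,0,0.9,0,1],[0.5,0.9,0,0,1],[0.5,0.9,0,0,1],[0,0.9,0,0,1],[0,0.9,0,0,1],[0,0,0,0,1]]]'

```text
time_s: 13.45
position: [0.6848, 0.2277, 0.1933]
tcp_rot: [[-0.949, -0.315, -0.004], [-0.315, 0.949, 0.0], [0.004, 0.002, -1.0]]
force: [-0.0, -0.7, -0.4]
opening: 0.004
```

Run:
```python
from rig import bot, imaging, mark_of
import cv2,numpy as np
from fit import *
s=bot.read_state(); print(np.round(s["position"],4),np.round(s["force"],1))
obs=[]
for n in("scene","top"):
  c=imaging.capture(n); cv2.imwrite(f"pics/{n}4.png",cv2.resize(c["img"][150:300,230:430],(800,600),interpolation=cv2.INTER_CUBIC))
  for t in ("lid_push","latch_pin","latch_push","plunger_top"):
    r=mark_of(n,t); print(n,t,[(np.round(x["at"],3).tolist(),round(x["conf"],2)) for x in r[:2]])
print(np.round(world(Q,[-.098,0,.046]),3),np.round(world(Q,[.008,.052,.138]),3))
```

```text
[0.6848 0.2277 0.1933] [-0.  -0.7 -0.4]
scene lid_push [([0.535, 0.164, 0.104], 0.62)]
scene latch_pin [([0.578, 0.092, 0.086], 0.74)]
scene latch_push [([0.6, 0.096, 0.044], 0.75)]
scene plunger_top [([0.52, 0.015, 0.139], 0.52)]
top lid_push [([0.536, 0.16, 0.103], 0.79), ([0.601, 0.098, 0.043], 0.27)]
top latch_pin [([0.578, 0.091, 0.088], 0.68)]
top latch_push [([0.602, 0.1, 0.042], 0.49)]
top plunger_top []
[0.603 0.098 0.046] [0.519 0.015 0.138]
```

View pics/scene4.png

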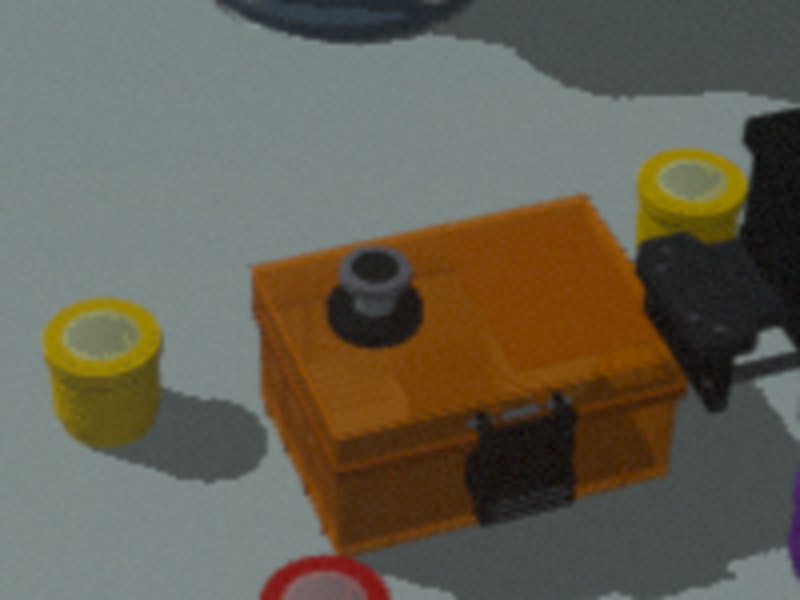

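The latch hangs in the catch at (525,465), and the measured pad position is within 3 mm of its closed position. Next is the plunger, at (0.519, 0.015).

send_rows --plan '[[[-0.69,-0.886,0,0,1],[-0.69,-0.886,0,0,1],[-0.69,-0.886,0,0,1],[-0.69,-0.886,0,0,1],[-0.69,-0.886,0,0,1],[-0.69,-0.886,0,0,1],[-0.69,-0.886,0,0,1],[-0.69,-0.886,0,0,1],[0,0,0,0,1],[0,0,-0.5,0,1],[0,0,-0.5,0,1],[0,0,-0.2,0,1],[0,0,0,0,1]]]'

```text
time_s: 15.25
position: [0.5215, 0.0122, 0.1579]
tcp_rot: [[-0.95, -0.312, -0.001], [-0.312, 0.95, 0.0], [0.001, 0.001, -1.0]]
force: [-0.3, 0.7, 0.7]
opening: 0.004
```

send_rows --plan '[[[-0.08,0.09,0,0,1],[0,0,-0.13,0,1],[0,0,-0.13,0,1],[0,0,-0.13,0,1],[0,0,-0.13,0,1],[0,0,-0.1,0,1],[0,0,0,0,1]]]'

```text
time_s: 15.95
position: [0.5196, 0.0149, 0.1401]
tcp_rot: [[-0.95, -0.311, 0.001], [-0.311, 0.95, 0.001], [-0.001, 0.0, -1.0]]
force: [-0.7, 2.4, 6.8]
opening: 0.009
```

send_rows --plan '[[[0,0,-0.06,0,1],[0,0,-0.05,0,1],[0,0,0,0,1],[0,0,0,0,1]]]'

```text
time_s: 16.35
position: [0.5197, 0.0149, 0.139]
tcp_rot: [[-0.95, -0.311, 0.002], [-0.311, 0.95, 0.0], [-0.002, -0.001, -1.0]]
force: [-4.4, 2.7, 20.3]
opening: 0.004
```

The plunger is on its stop (20 N, tip at 122 mm). I'll lift off and check.

send_rows --plan '[[[0,0,0.4,0,1],[0,0,0.6,0,1],[0,0,0.8,0,1],[0,0,0.9,0,1],[0,0,0.9,0,1],[-0.2,0.9,0.5,0,1],[-0.2,0.9,0.5,0,1],[0,0.9,0,0,1],[0,0.9,0,0,1],[0,0.9,0,0,1],[0,0.9,0,0,1],[0,0.9,0,0,1],[0,0,0,0,1],[0,0,0,0,1]]]'

```text
time_s: 17.75
position: [0.5068, 0.2035, 0.274]
tcp_rot: [[-0.95, -0.313, -0.001], [-0.313, 0.95, -0.001], [0.001, -0.001, -1.0]]
force: [-0.8, -0.6, -0.4]
opening: 0.004
```

Run:
```python
from rig import bot, imaging, mark_of
import cv2,numpy as np
s=bot.read_state(); print(np.round(s["position"],4),np.round(s["force"],1))
for n in("scene","top"):
  c=imaging.capture(n); cv2.imwrite(f"pics/{n}5.png",c["img"] if n=="top" else cv2.resize(c["img"][130:370,170:490],(800,600),interpolation=cv2.INTER_CUBIC))
  for t in ("lid_push","latch_push","plunger_top","lens_mid","tripod_mid","wrench_mid","cap_mid"):
    r=mark_of(n,t); print(n,t,[(np.round(x["at"],3).tolist(),round(x["conf"],2)) for x in r[:2]])
```

```text
[0.5068 0.2035 0.274 ] [-0.8 -0.6 -0.4]
scene lid_push [([0.536, 0.162, 0.101], 0.86), ([0.499, -0.278, 0.017], 0.32)]
scene latch_push [([0.601, 0.095, 0.043], 0.82)]
scene plunger_top [([0.516, 0.017, 0.138], 0.77)]
scene lens_mid [([0.346, 0.215, 0.03], 0.94), ([0.484, -0.141, 0.03], 0.73)]
scene tripod_mid [([0.504, -0.279, 0.017], 0.81)]
scene wrench_mid [([0.477, 0.335, 0.001], 0.98)]
scene cap_mid [([0.775, 0.13, 0.002], 0.92)]
top lid_push [([0.535, 0.158, 0.101], 0.82)]
top latch_push [([0.6, 0.099, 0.045], 0.48)]
top plunger_top [([0.519, 0.019, 0.143], 0.77)]
top lens_mid [([0.344, 0.212, 0.032], 0.8), ([0.694, -0.009, 0.034], 0.69)]
top tripod_mid [([0.503, -0.278, 0.015], 0.76)]
top wrench_mid []
top cap_mid [([0.781, 0.132, 0.006], 0.94)]
```

View pics/scene5.png

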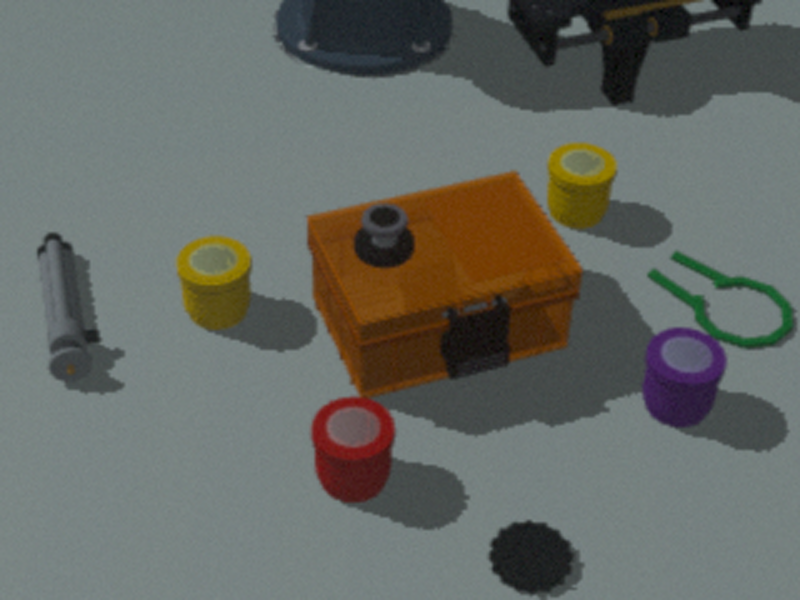

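View pics/top5.png

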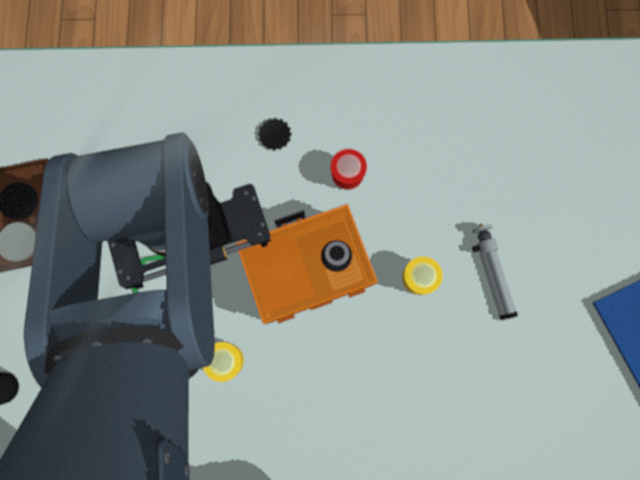

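The box is shut and latched at (475,337), and the plunger head is up at (385,218). The tripod, wrench and cap are where they started, and the arm is well clear. I'll hand in.

```bash
python3 -c "
from rig import bot
print(bot.hand_in())"
```

```text
the job is handed in; nothing more can be done
None
```

The dry box is shut, latched and pumped, and I handed the job in at about 18 s on the robot's clock, well under the 54 s limit. No verdict was reported.

- **Lid:** I pushed it down along its arc and pressed it onto its stop at 27 N. The fit put it at 0.009 rad.
- **Latch:** I swung it down and pressed it in until it would go no further at about 20 N. The finger pad then measured within about 4 mm of its closed position, though I did not see the snap itself.
- **Plunger:** I pressed it until the force reached 20 N with the fingertip 122 mm above the glass, which is its stop. After I let go, its top measured 138 mm (scene camera) and 143 mm (top camera), against 138 mm when fully up.
- **Loose things:** In the scene camera the tripod, wrench and cap measured within about 4 mm of their starting places. The top camera agreed for the tripod and cap, but its view of the wrench was blocked by the arm.
- **Lens:** It was upright when last seen with the lid half shut, and nothing touched it. I could not check it through the closed lid, where the networks reported only the coloured look-alikes.

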